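# Gauge the hand-truck tyre

### The arm

A 7-joint arm with a two-finger parallel gripper is mounted at the origin on the work surface. World frame = base frame: x ahead of the robot, y to its left, z up, the work surface at z = 0. Lengths are in m, angles in rad, forces in N, time in s.
With the tool pointing down it reaches from about 0.4 to 0.875 m from the base axis. Payload 4.4 kg.
Tool frame: the origin (TCP) lies on the front face of the gripper's body, between the roots of the fingers; the fingertips stand 73 mm ahead of it and the grasp point (between the pads) lies 54 mm ahead of it (bot.grip_point_offset is the distance from the TCP to the grasp point, in m); z points along the fingers, y is the line along which they close (so a half turn about z gives the same grasp; the last joint's range is limited). The gripper opens to 85 mm and grips with 20 to 120 N. Pads are 22 mm wide; open, the fingers measure 114 mm over their backs; the gripper's body (76 mm by 85 mm) begins 54 mm behind the grasp point. The pads swing forward as they close: fully open they stand 13 mm farther back than shut.
Start: joints at [-0.066, 0.628, 0.038, 1.517, -0.027, 0.996, -0.02], TCP at [0.65, 0, 0.304] pointing down, gripper open.
Joint ranges: [-3.06, 3.06], [-0.37, 2.12], [-1.25, 1.32], [0.18, 2.47], [-1.1, 4.24], [0.23, 1.98], [-2.94, 2.94]. Speed limits (rad/s): [2.57, 2.57, 3.14, 3.14, 3.14, 3.14, 3.14].

### API

Orientations are given as a unit quaternion [x, y, z, w].
In Python, from plant import bot, viewer, order gives the robot as it stands.
- The arm moves only by the tool jog_arm, never from a script. Its argument "rows" is a list of rows, each a list of 6 numbers: the shift along the world's x, y, z in units of 40 mm (1.0 is 40 mm), then the turn, a rotation vector about the world's x, y, z in units of 6 degrees (1.0 is 6 degrees). In form: [[x, y, z, ax, ay, az], ...]. A call has 1 to 20 rows; each row shifts and turns the commanded pose from where the row before left it; what a row does not reach is not made up. A row lasts 1/10 s, in which the tool goes at most 50 mm and 8.59 degrees, less where a joint would pass 70% of its speed; a pose out of reach is approached as far as the arm can. A call is refused whole if a number of a shift passes 1 or a number of a turn 1, either way. A call with a gripper value outside its range is refused whole. "grip" is the finger opening in mm, from 0 to 85.4, set as the call begins (left out, the last holds). The fingers move at their own pace and stop on an object; "grip_force" is the grip in N (left out, the last holds). Time passes only in rows, so rows that do not move let the fingers close. It gives the time, the measured TCP pose, the force, the opening and the grip force at its end, in the units of the state.
- bot.get_state(): the state, without advancing time (a new reading comes with each control period).
- viewer.camera(name): name is "scene" or "side" or "wrist"; returns a dict with "color" (384x512x3 uint8, red, green, blue), "depth" (384x512 float32, m along the optical axis (not along the pixel's ray), 0 where there is no reading), "K" (3x3 intrinsics, pixels), "dist_coeffs" ([k1, k2, p1, p2, k3] as OpenCV has them; the pictures are not rectified), "T" (4x4, takes a point from camera to world coordinates); the wrist camera has in their place "hand_eye" (4x4, takes a point from camera to tool coordinates, whose origin is the TCP and whose axes are the flange's). Camera axes: x right, y down, z forward; pixel columns grow to the right and rows downward; lengths in m; the calibration is good to about 2 mm. A picture is of the moment at which its call begins: read the wrist's pose just before it.
- order.finish_job(): hands the job in; it is judged then, once.
The state is a dict: "t": time; "joint_pos": joint angles; "joint_velocities": joint speeds; "tau": joint torques, N m; "tool_pos": TCP position; "tcp_rot": TCP orientation; "wrist_force": force on the tool from outside, world axes, zero at the start; "moment": the same for the moment, N m; "opening": finger opening in m; "grasp_force": force on a finger pad.
Only numpy, scipy, OpenCV 4.12 (cv2) and the standard library are available. Lean on these libraries where they do the work, as an engineer would, in place of code of your own. Each camera call takes 0.05 s, during which the arm holds its last target. There are 200 camera calls.

### The job

Take the tyre gauge from its blue rest and press its chuck straight down onto the valve stem of the wheel until it is fully home and the rod has come out, holding it there for a good second without leaning on it harder than a hand would (about 1.5 kg, never more than 2.5 kg). Then lay the gauge back in its rest as it was, with the rod left out at its reading, and leave the wheel and the other things where they are.

Things in the scene. Friction and masses are not known exactly. Their poses are not given: they have to be found in the camera images.
- wheel: pneumatic hand-truck wheel lying loose on its side on the bench, about 1.7 kg, black tyre 200 mm across and 50 mm high, grey dished rim 96 mm across inside; origin on the axle at its underside, z up. Its one valve stem stands upright in the dish, 36 mm from the axle along the wheel's +x axis; dish floor there 22 mm, hub 44 mm above the bench
- stem_tip (a point): centre of the open lip of the brass valve stem, 8 mm thick, pointing straight up; lip 53 to 69 mm above the bench. The stem is loose in the rim: pushed with about 2 N it slides down, by an amount that cannot be seen (1 to 13 mm), until the tube backs it firmly; only then can the chuck be seated on it. The valve's pin lies inside the lip
- gauge: angle-head stick tyre gauge, 0.1 kg: steel tube 14 mm thick along its +x to x = 125 mm, origin on the tube's axis in the brass head. Grip it by the head, right over the chuck: flats 17 mm apart across y, 18 mm long along x, 9 mm above to 16 mm below the origin; then the round chuck, 16 mm thick, down to 38 mm below. Balance point 45 mm from the head
- chuck_mouth (a point): centre of the chuck's flared mouth, 38 mm below the gauge's origin (along its -z): 15 mm wide, narrowing to a 10 mm bore; seat 10 mm up inside, with a sprung plunger 3.3 mm proud of it that the valve pushes up, driving the rod out in step. It gives from 3 N and needs about 10 N; then the seat meets the stem's lip hard: fully home, rod at its reading
- gauge_mid (a point): point on the axis of the gauge's tube, 70 mm from its origin along +x
- rod (a joint): white stick with a red end that the tyre's pressure drives out of the tube's +x end, m: 0 in, 0.022 to 0.040 out at the reading, depending on the pressure; it stays out by light friction (0.2 N) once the gauge is taken off and must not be pushed back
- rest: blue gauge rest fixed to the bench, foot 110 x 60 x 10 mm, origin under its centre; two V-notched blocks 12 mm thick, 35 mm either side of the centre along its x axis, tops 66 mm high and 36 mm wide, vertex of the V 50 mm high, open upward. The gauge lies in both V's, its +x along the rest's +x, its head and chuck hanging free beyond the rest's -x end
- rest_seat (a point): where gauge_mid belongs: over the rest's centre, 59.9 mm above the bench, on the axis of a tube lying in the V's
- votive: frosted glass votive cup, 68 mm wide, 62 mm high, origin under its centre; bystander
- truck: bright red plastic toy truck, 116 mm long along its x, 50 mm wide, 58 mm high, origin under its centre; bystander
- knocker: brass door knocker lying on its back plate, 100 mm long along its x, ring 73 mm wide, 21 mm high, origin under its centre; bystander
Things that resemble listed ones, but are neither listed nor needed, are in the scene too. Several things have the shape of the gauge; the one meant has the colours described above. There is more than one size of the rest; the one meant has the size given above.

How it is judged:
By the outcome, as a careful person would: the job done as asked, in the order asked, and still so for the second after the job is handed in, with the robot touching nothing.
It also fails if it takes over 58 s, if anything falls off the work surface, if the arm or the gripper's body presses on something with over 40 N, if the wrist force passes 120 N, or if a joint passes its speed limit or range.

## Working session

There is one attempt and no reset: what is moved stays moved. The work goes in short steps, Python scripts to look and compute and a tool call to move; the robot and the scene stay as the last step left them, time stands still between calls to the robot, and variables do not carry over. Pictures are saved under pics/ and viewed, at most 10 in all, crops included, and the job is handed in when it is done.

Besides the shell and the picture viewer there is one more tool, called after "Emit:" as a command line: name --pt "numbers of a row" for each row, then --argument value for the rest. jog_arm: Moves the arm, as the interface text tells. Its arguments: {"type":"object","properties":{"rows":{"type":"array"},"grip":{"type":"number"},"grip_force":{"type":"number"}},"required":["rows"]}

```bash
mkdir -p pics; cat > h.py <<'E'
import numpy as np, cv2, pickle
from scipy.spatial.transform import Rotation as R
from plant import bot, viewer, order
def snap(name,fn):
    s=bot.get_state(); c=viewer.camera(name)
    if 'T' not in c:
        T=np.eye(4);T[:3,:3]=R.from_quat(s['tcp_rot']).as_matrix();T[:3,3]=s['tool_pos'];c['T']=T@c['hand_eye']
    pickle.dump(c,open(f'{fn}.pkl','wb')); cv2.imwrite(f'pics/{fn}.png',c['color'][:,:,::-1]); return c
def load(fn): return pickle.load(open(f'{fn}.pkl','rb'))
def ray(c,uv):
    p=cv2.undistortPoints(np.array([[uv]],float),c['K'],np.array(c['dist_coeffs']))[0,0]
    return np.array([p[0],p[1],1.])
def atz(c,uv,z):
    d=c['T'][:3,:3]@ray(c,uv);o=c['T'][:3,3];return o+d*(z-o[2])/d[2]
def dep(c,uv):
    u,v=int(round(uv[0])),int(round(uv[1]));w=c['depth'][v-1:v+2,u-1:u+2];w=w[w>0]
    return (c['T']@np.append(ray(c,uv)*(np.median(w) if len(w) else 0),1))[:3]
def cloud(c):
    v,u=np.mgrid[0:384,0:512];p=cv2.undistortPoints(np.stack([u,v],-1).reshape(-1,1,2).astype(float),c['K'],np.array(c['dist_coeffs'])).reshape(384,512,2)
    P=np.concatenate([p,np.ones((384,512,1))],-1)*c['depth'][...,None]
    return P@c['T'][:3,:3].T+c['T'][:3,3]
E
python3 - <<'E'
from h import *
a=snap('scene','sc');b=snap('side','sd')
im=np.hstack([cv2.resize(x['color'],(800,600)) for x in (a,)])
cv2.imwrite('pics/a.png',im[:,:,::-1]);cv2.imwrite('pics/b.png',cv2.resize(b['color'],(800,600))[:,:,::-1])
print(a['T'],b['T'],bot.get_state(),bot.grip_point_offset)
E
```

```text
[[ 0.02723335  0.70783438 -0.70585327  1.12440451]
 [ 0.99954473 -0.02845619  0.01002855 -0.0514279 ]
 [-0.01298735 -0.70580502 -0.70828709  0.69218179]
 [ 0.          0.          0.          1.        ]] [[-0.99322325 -0.08632944  0.07781265  0.42066896]
 [-0.11426284  0.6029089  -0.78958525  0.94397289]
 [ 0.02125051 -0.79312552 -0.60868738  0.80811214]
 [ 0.          0.          0.          1.        ]] {'t': 0.1, 'joint_pos': array([-0.06581492,  0.6292183 ,  0.03847909,  1.51826532, -0.02698982,
        0.99632918, -0.01997043]), 'joint_velocities': array([-0.00272817, -0.0024628 ,  0.00227742, -0.00146413,  0.00029322,
        0.00098595,  0.00035536]), 'tau': array([ 3.65140630e-03, -5.64529252e+01,  1.23032581e+00, -1.93971133e+01,
        1.11524854e-02,  5.46943455e-03, -1.37002465e-05]), 'tool_pos': array([6.49558594e-01, 2.04410162e-05, 3.03105343e-01]), 'tcp_rot': array([ 7.07098634e-01,  7.07114416e-01, -6.16895753e-04, -5.85705739e-04]), 'wrist_force': array([-0.3664419 ,  0.46621031,  0.18523414]), 'moment': array([-0.00113962, -0.02332183,  0.0219657 ]), 'grasp_force': 0.0, 'opening': 0.0855181047912927} 0.0539
```

View pics/a.png

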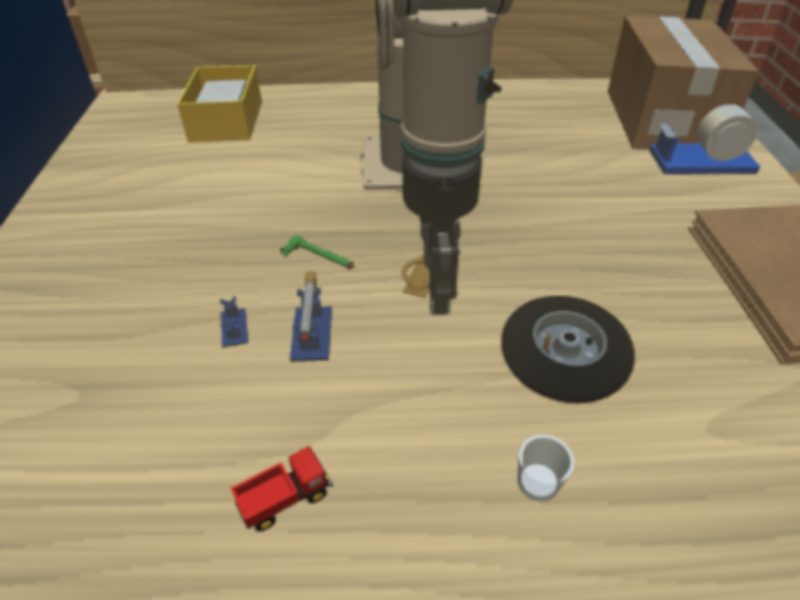

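View pics/b.png

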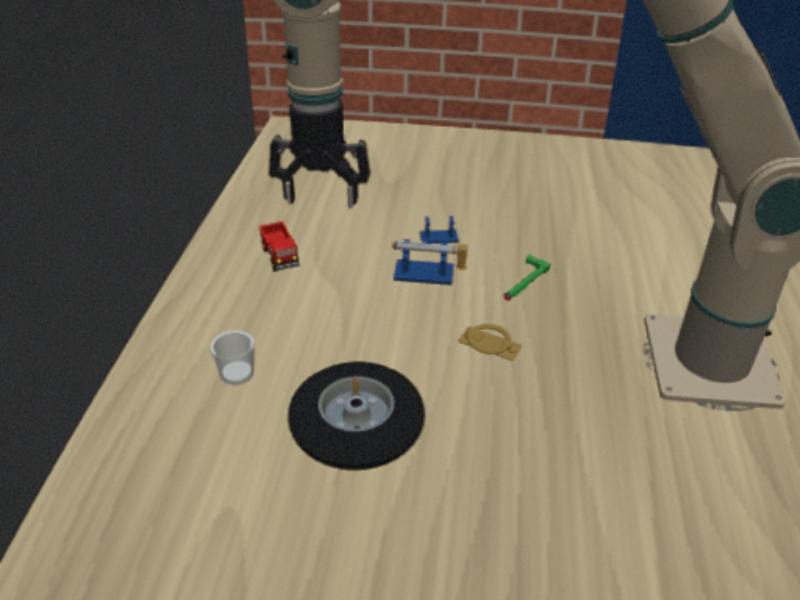

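The scene picture shows the steel gauge, its brass head at about (311,276), on the large blue rest at about (311,333). The wheel is at about (568,347) with its brass stem at about (547,342). In the side picture the stem is at about (356,383) and the head at (462,255). The small rest and the green gauge are decoys.

```bash
python3 - <<'E'
from h import *
a=load('sc');b=load('sd');s=.64
for n,c,uv in [('head',a,(311,276)),('head',b,(462,255)),('stem',a,(547,340)),('stem',b,(356,382)),('wheel',a,(568,337)),('rodend',a,(305,337)),('rodend',b,(397,245)),('knock',a,(418,275)),('votive',a,(545,440)),('truck',a,(285,485))]:
    print(n,dep(c,(uv[0]*s,uv[1]*s)).round(4), atz(c,(uv[0]*s,uv[1]*s),.06).round(4))
for nm,c in(('sc',a),('sd',b)):
    P=cloud(c);m=(P[...,2]>.04)&(P[...,2]<.09)
    hsv=cv2.cvtColor(c['color'],cv2.COLOR_RGB2HSV)
    blue=(hsv[...,0]>100)&(hsv[...,0]<130)&(hsv[...,1]>120)&(P[...,2]<.075)&(P[...,2]>.003)&(P[...,0]>.4)&(P[...,0]<.8)&(P[...,1]<.1)
    n,l,st,ce=cv2.connectedComponentsWithStats(blue.astype(np.uint8))
    for i in range(1,n):
        if st[i,4]>15:
            Q=P[l==i];print(nm,st[i],np.percentile(Q,[2,50,98],axis=0).round(3).tolist())
    # tyre top
    dk=(c['color'].max(-1)<60)&(P[...,2]>.045)&(P[...,2]<.056)&(P[...,0]>.4)&(P[...,0]<.8)&(P[...,1]>.03)
    Q=P[dk];print('tyre',len(Q),np.percentile(Q,[1,50,99],axis=0).round(3).tolist())
E
```

```text
head [ 0.4429 -0.1779  0.0698] [ 0.4321 -0.1799  0.06  ]
head [ 0.4337 -0.1696  0.0545] [ 0.4336 -0.1614  0.06  ]
stem [0.5742 0.1747 0.0501] [0.5826 0.1712 0.06  ]
stem [0.5684 0.1823 0.0553] [0.5675 0.187  0.06  ]
wheel [0.5675 0.208  0.0476] [0.5782 0.203  0.06  ]
rodend [ 0.5646 -0.1782  0.0617] [ 0.5631 -0.1785  0.06  ]
rodend [ 0.5532 -0.1717  0.0632] [ 0.5538 -0.1765  0.06  ]
knock [ 0.3775 -0.0036  0.0053] [ 0.437  -0.0074  0.06  ]
votive [0.7439 0.1361 0.0559] [0.7464 0.1349 0.06  ]
truck [ 0.7788 -0.1901  0.0271] [ 0.7959 -0.1832  0.06  ]
tyre 1942 [[0.49, 0.125, 0.045], [0.586, 0.205, 0.049], [0.651, 0.293, 0.052]]
sd [269 139  24  18 186] [[0.452, -0.322, 0.004], [0.481, -0.297, 0.008], [0.518, -0.254, 0.05]]
sd [253 159  37  23 479] [[0.453, -0.201, 0.005], [0.504, -0.164, 0.01], [0.553, -0.146, 0.06]]
tyre 2137 [[0.478, 0.135, 0.045], [0.559, 0.232, 0.049], [0.646, 0.301, 0.053]]
```

Emit:
jog_arm --pt "-0.7 -0.71 0 0 0 0" --pt "-0.7 -0.71 0 0 0 0" --pt "-0.7 -0.71 0 0 0 0" --pt "-0.7 -0.71 0 0 0 0" --pt "-0.7 -0.71 0 0 0 0" --pt "-0.7 -0.71 0 0 0 0" --pt "0 0 0 0 0 0" --pt "0 0 0 0 0 0"

```text
t: 0.9
tool_pos: [0.4816, -0.171, 0.3039]
tcp_rot: [0.708, 0.706, 0.0, -0.0]
wrist_force: [0.1, 1.3, 0.5]
opening: 0.0854
grasp_force: 0.0
```

```bash
python3 - <<'E'
from h import *
a=snap('wrist','w1');cv2.imwrite('pics/w1b.png',cv2.resize(a['color'],(800,600))[:,:,::-1])
print(bot.get_state()['tool_pos'],a['T'])
E
```

```text
[ 0.48244515 -0.16993843  0.30391712] [[ 9.99995019e-01 -2.62238026e-03 -1.75652374e-03  4.80744807e-01]
 [-3.03151665e-03 -9.52922332e-01 -3.03199340e-01 -9.36567408e-02]
 [-8.78726732e-04  3.03203154e-01 -9.52925535e-01  3.73552936e-01]
 [ 0.00000000e+00  0.00000000e+00  0.00000000e+00  1.00000000e+00]]
```

View pics/w1b.png

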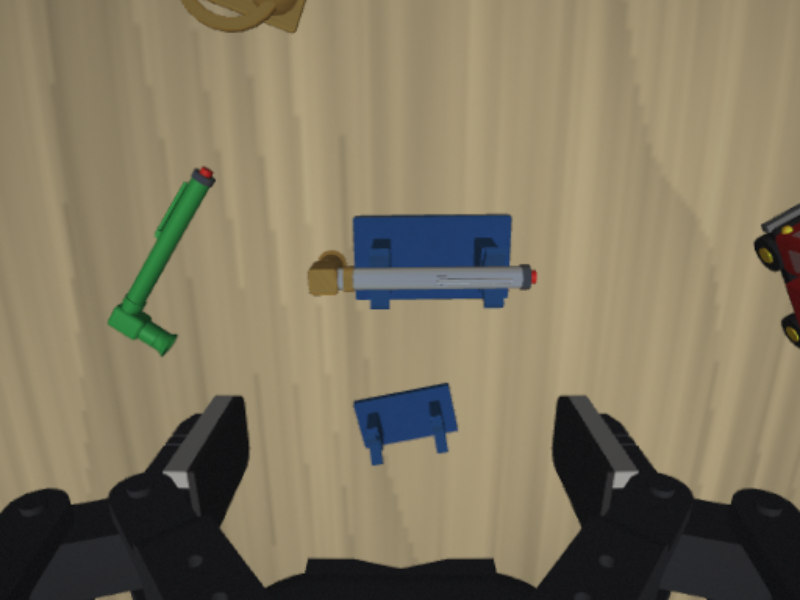

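The wrist view shows the head top spanning about (308–337, 264–294). The tube axis runs from (345,279) to (530,277), nearly along the image's x axis.

```bash
python3 - <<'E'
from h import *
a=load('w1');s=.64
f=lambda u,v:((u+.5)*s-.5,(v+.5)*s-.5)
for n,uv,z in [('headtopL',(308,279),.069),('headtopR',(337,279),.069),('headT',(323,264),.069),('headB',(323,294),.069),('tube1',(360,279),.0665),('tube2',(515,277.5),.0665),('tubeend',(531,278),.06),('foot TL',(354,216),.01),('foot TR',(511,216),.01),('foot BL',(355,300),.01)]:
    print(n,dep(a,f(*uv)).round(4),atz(a,f(*uv),z).round(4))
P=cloud(a);hsv=cv2.cvtColor(a['color'],cv2.COLOR_RGB2HSV)
m=(P[...,2]>.062)&(P[...,2]<.08)&(abs(P[...,1]+.17)<.03)&(P[...,0]>.4)&(P[...,0]<.6)
Q=P[m];print(len(Q),np.percentile(Q,[1,50,99],axis=0).round(4).tolist())
for lo in np.arange(.42,.58,.02):
    q=Q[(Q[:,0]>lo)&(Q[:,0]<lo+.02)]
    if len(q):print(lo.round(2),q.mean(0).round(4),q[:,1].min().round(4),q[:,1].max().round(4),q[:,2].max().round(4))
E
```

```text
headtopL [ 4.129e-01 -1.966e-01  2.000e-04] [ 0.4254 -0.1776  0.069 ]
headtopR [ 0.4424 -0.1785  0.0663] [ 0.4427 -0.1777  0.069 ]
headT [ 0.4331 -0.1712  0.0581] [ 0.4348 -0.1685  0.069 ]
headB [ 0.4338 -0.1873  0.0679] [ 0.4339 -0.187   0.069 ]
tube1 [ 0.4562 -0.1784  0.0665] [ 0.4562 -0.1784  0.0665]
tube2 [ 0.5491 -0.1779  0.0657] [ 0.5489 -0.1777  0.0665]
tubeend [ 0.5593 -0.1788  0.0637] [ 0.5603 -0.1798  0.06  ]
foot TL [ 0.4478 -0.1509  0.    ] [ 0.4486 -0.1494  0.01  ]
foot TR [ 5.581e-01 -1.510e-01  4.000e-04] [ 0.5561 -0.1495  0.01  ]
foot BL [ 0.4467 -0.213  -0.0006] [ 0.4476 -0.2096  0.01  ]
2285 [[0.427, -0.1967, 0.0621], [0.4896, -0.1782, 0.0656], [0.5597, -0.1615, 0.0704]]
0.42 [ 0.4329 -0.179   0.0681] -0.1878 -0.1712 0.0703
0.44 [ 0.4494 -0.1791  0.0659] -0.1876 -0.1713 0.0699
0.46 [ 0.4687 -0.1791  0.0648] -0.1983 -0.1608 0.0681
0.48 [ 0.49   -0.1786  0.0653] -0.1852 -0.1726 0.0683
0.5 [ 0.51   -0.1783  0.0662] -0.1852 -0.1725 0.0708
0.52 [ 0.5316 -0.178   0.0654] -0.1975 -0.16 0.071
0.54 [ 0.5488 -0.1779  0.0654] -0.1971 -0.16 0.0709
0.56 [ 0.5614 -0.1782  0.0636] -0.1812 -0.1756 0.0647
```

Emit:
jog_arm --pt "-0.08 -0.013 -0.2 0 0 1" --pt "-0.08 -0.013 -0.2 0 0 1" --pt "-0.08 -0.013 -0.2 0 0 1" --pt "-0.08 -0.013 -0.2 0 0 1" --pt "-0.08 -0.013 -0.2 0 0 1" --pt "-0.08 -0.013 -0.2 0 0 1" --pt "-0.08 -0.013 -0.2 0 0 1" --pt "-0.08 -0.013 -0.2 0 0 1" --pt "-0.08 -0.013 -0.2 0 0 1" --pt "-0.08 -0.013 -0.2 0 0 1" --pt "-0.08 -0.013 -0.2 0 0 1" --pt "-0.08 -0.013 -0.2 0 0 1" --pt "-0.08 -0.013 -0.2 0 0 1" --pt "-0.08 -0.013 -0.2 0 0 1" --pt "-0.08 -0.013 -0.2 0 0 1" --pt "0 0 0 0 0 0" --pt "0 0 0 0 0 0" --pt "0 0 0 0 0 0" --grip 60

```text
t: 2.75
tool_pos: [0.435, -0.1777, 0.1842]
tcp_rot: [0.0, 1.0, 0.0, 0.001]
wrist_force: [0.0, 0.3, -0.1]
opening: 0.06
grasp_force: 0.0
```

```bash
python3 - <<'E'
from h import *
a=snap('wrist','w2');cv2.imwrite('pics/w2b.png',cv2.resize(a['color'],(800,600))[:,:,::-1])
s=bot.get_state();print(s['tool_pos'],R.from_quat(s['tcp_rot']).as_matrix().round(4),s['joint_pos'])
E
```

```text
[ 0.43480244 -0.17784204  0.1842612 ] [[-1.0e+00  6.0e-04  1.1e-03]
 [ 6.0e-04  1.0e+00 -2.0e-04]
 [-1.1e-03 -2.0e-04 -1.0e+00]] [ 0.56542245  0.59132239 -0.34201964  2.1140121   0.40297362  0.49662096
  1.48984624]
```

View pics/w2b.png

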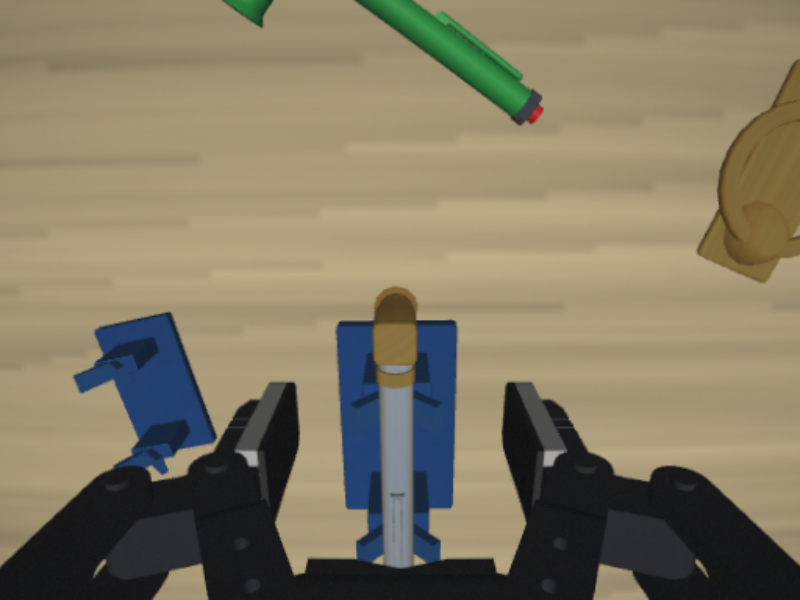

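The head top is centred between the fingers in y, at about (396,322–365).

Emit:
jog_arm --pt "0 0 -0.4 0 0 0" --pt "0 0 -0.4 0 0 0" --pt "0 0 -0.4 0 0 0" --pt "0 0 -0.3 0 0 0" --pt "0 0 -0.17 0 0 0" --pt "0 0 0 0 0 0" --pt "0 0 0 0 0 0"

```text
t: 3.5
tool_pos: [0.4344, -0.1781, 0.1175]
tcp_rot: [0.0, 1.0, -0.0, 0.0]
wrist_force: [0.5, -1.3, -0.0]
opening: 0.0599
grasp_force: 0.0
```

```bash
python3 - <<'E'
from h import *
a=load('w2');s=.64
f=lambda u,v:((u+.5)*s-.5,(v+.5)*s-.5)
for uv in [(396,322),(396,365),(376,345),(417,345)]: print(atz(a,f(*uv),.069).round(4),dep(a,f(*uv)).round(4))
s=bot.get_state();print(s['tool_pos'],s['joint_pos'],s['wrist_force'])
E
```

```text
[ 0.4238 -0.1795  0.069 ] [ 0.425  -0.1796  0.0659]
[ 0.4412 -0.1796  0.069 ] [ 0.4418 -0.1796  0.0676]
[ 0.433  -0.1871  0.069 ] [ 0.4338 -0.1871  0.0671]
[ 0.433  -0.1717  0.069 ] [ 0.4575 -0.1698  0.0098]
[ 0.43437142 -0.1781231   0.1174879 ] [ 0.48705763  0.71298    -0.23173996  2.1508062   0.48770379  0.32640192
  1.4156238 ] [ 0.54069962 -1.27463182 -0.01127245]
```

Emit:
jog_arm --pt "-0.02 -0.02 0 0 0 0" --pt "0 0 0 0 0 0"

```text
t: 3.7
tool_pos: [0.4333, -0.1793, 0.1177]
tcp_rot: [0.0, 1.0, -0.0, 0.0]
wrist_force: [0.3, 0.3, -0.4]
opening: 0.0603
grasp_force: 0.0
```

Emit:
jog_arm --pt "0 0 0 0 0 0" --pt "0 0 0 0 0 0" --pt "0 0 0 0 0 0" --pt "0 0 0 0 0 0" --pt "0 0 0 0 0 0" --pt "0 0 0 0 0 0" --pt "0 0 0 0 0 0" --pt "0 0 0 0 0 0" --grip 5 --grip_force 70

```text
t: 4.5
tool_pos: [0.4332, -0.1793, 0.1172]
tcp_rot: [0.0, 1.0, -0.0, 0.0]
wrist_force: [-1.0, -2.4, 2.8]
opening: 0.0157
grasp_force: 71.1
```

Emit:
jog_arm --pt "0 0 0.2 0 0 0" --pt "0 0 0.4 0 0 0" --pt "0 0 0.6 0 0 0" --pt "0 0 0.8 0 0 0" --pt "0 0 0.8 0 0 0" --pt "0.1 0.3 0.28 0 0 0" --pt "0.2 0.6 0 0 0 0" --pt "0.27 0.85 0 0 0 0" --pt "0.27 0.85 0 0 0 0" --pt "0.27 0.85 0 0 0 0" --pt "0.27 0.85 0 0 0 0" --pt "0.27 0.85 0 0 0 0" --pt "0.27 0.85 0 0 0 0" --pt "0.27 0.85 0 0 0 0" --pt "0.27 0.85 0 0 0 0" --pt "0.2 0.6 0 0 0 0" --pt "0.14 0.63 0 0 0 0" --pt "0 0 0 0 0 0" --pt "0 0 0 0 0 0" --pt "0 0 0 0 0 0"

```text
t: 6.5
tool_pos: [0.5444, 0.1774, 0.2397]
tcp_rot: [0.0, 1.0, -0.001, -0.001]
wrist_force: [0.3, 0.3, -1.0]
opening: 0.0158
grasp_force: 70.5
```

```bash
python3 - <<'E'
from h import *
a=snap('wrist','w3');cv2.imwrite('pics/w3b.png',cv2.resize(a['color'],(800,600))[:,:,::-1])
s=bot.get_state();print(s['tool_pos'],R.from_quat(s['tcp_rot']).as_matrix().round(4),s['joint_pos'],s['wrist_force'],s['opening'])
E
```

```text
[0.54468109 0.17711291 0.23985699] [[-1.      0.0012 -0.0013]
 [ 0.0012  1.     -0.0012]
 [ 0.0013 -0.0012 -1.    ]] [-0.11540912  0.621568   -0.38610714  1.79490405  0.31529412  0.78786567
  0.90851538] [-0.1154977   0.62513245 -1.24957437] 0.015667024780108407
```

View pics/w3b.png

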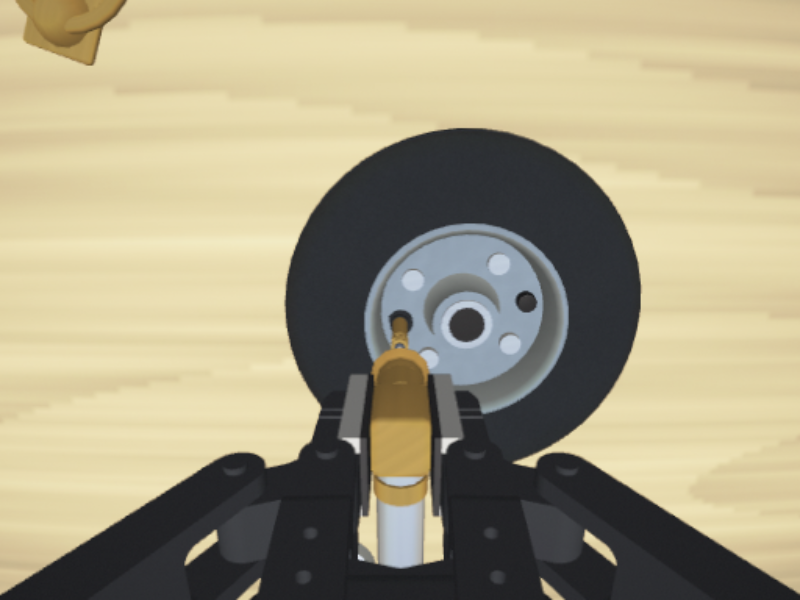

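The stem rises from its base at about (401,320) to the lip at about (400,345), just in front of the held chuck. The hub is at (467,325).

```bash
python3 - <<'E'
from h import *
a=load('w3');s=.64
f=lambda u,v:((u+.5)*s-.5,(v+.5)*s-.5)
print('hub',atz(a,f(467,325),.044).round(4),'tyre L/R/T',[atz(a,f(*p),z).round(4) for p,z in (((286,300),.03),((641,300),.03),((467,127),.03))])
print('stem base',atz(a,f(401,320),.022).round(4))
for z in(.053,.061,.069):print(z,atz(a,f(400,345),z).round(4))
print([dep(a,f(400,v)).round(4).tolist() for v in (322,330,336,342,345,348,356,370,385)])
c=a['color'][190:260,216:306];cv2.imwrite('pics/w3c.png',cv2.resize(c,(720,560),interpolation=cv2.INTER_CUBIC)[:,:,::-1])
E
```

```text
hub [0.5638 0.2122 0.044 ] tyre L/R/T [array([0.5543, 0.1137, 0.03  ]), array([0.5544, 0.3111, 0.03  ]), array([0.4631, 0.2104, 0.03  ])]
stem base [0.5688 0.1772 0.022 ]
0.053 [0.5715 0.1767 0.053 ]
0.061 [0.5682 0.1767 0.061 ]
0.069 [0.5649 0.1767 0.069 ]
[[0.566, 0.1766, 0.0332], [0.5657, 0.1767, 0.0465], [0.5654, 0.1767, 0.056], [0.5671, 0.1767, 0.0597], [0.5685, 0.1767, 0.0603], [0.5349, 0.177, 0.1447], [0.5367, 0.177, 0.1472], [0.5372, 0.177, 0.157], [0.5361, 0.177, 0.1696]]
```

View pics/w3c.png

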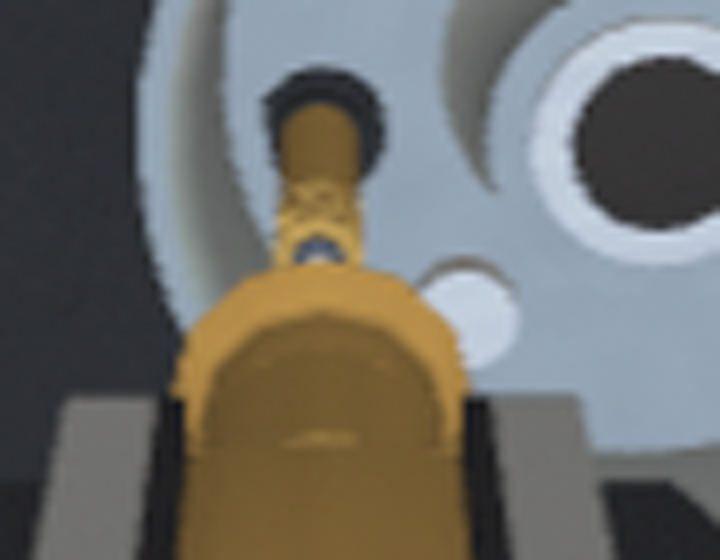

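Emit:
jog_arm --pt "0.2 0 0 0 0 0" --pt "0.3 0 -0.2 0 0 0" --pt "0.11 -0.01 -0.4 0 0 0" --pt "0 0 -0.5 0 0 0" --pt "0 0 -0.4 0 0 0" --pt "0 0 -0.25 0 0 0" --pt "0 0 -0.12 0 0 0" --pt "0 0 0 0 0 0" --pt "0 0 0 0 0 0" --pt "0 0 0 0 0 0"

```text
t: 7.55
tool_pos: [0.5701, 0.1781, 0.1663]
tcp_rot: [0.0, 1.0, 0.0, 0.001]
wrist_force: [-0.3, 0.2, -1.3]
opening: 0.0155
grasp_force: 70.5
```

```bash
python3 - <<'E'
from h import *
b=snap('side','s2');c=snap('scene','c2')
x=cv2.resize(b['color'][205:295,170:285],(460,360),interpolation=cv2.INTER_CUBIC)
y=cv2.resize(c['color'][165:255,310:395],(340,360),interpolation=cv2.INTER_CUBIC)
cv2.imwrite('pics/s2b.png',np.hstack([x,y])[:,:,::-1])
F=[]
s=bot.get_state();print(s['tool_pos'],s['wrist_force'])
E
```

```text
[0.56998007 0.17793719 0.16623043] [-0.40943799  0.55096622 -1.03710673]
```

View pics/s2b.png

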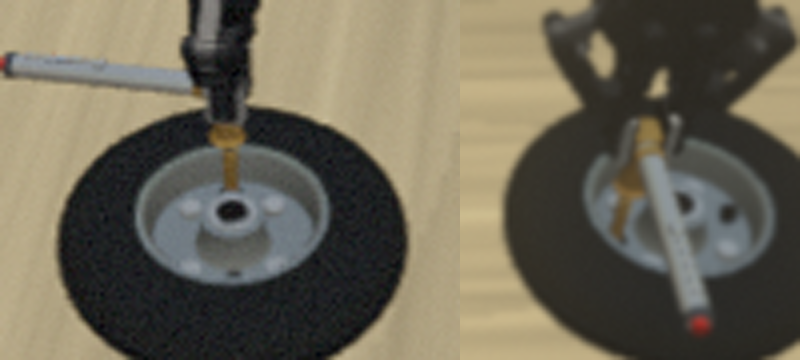

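The side crop shows the chuck at (228,137) directly over the stem (base at (231,190)). I'll trim the 1 mm offset and lower slowly.

Emit:
jog_arm --pt "-0.02 -0.03 0 0 0 0" --pt "0 0 -0.05 0 0 0" --pt "0 0 -0.05 0 0 0" --pt "0 0 -0.05 0 0 0" --pt "0 0 -0.05 0 0 0" --pt "0 0 -0.05 0 0 0" --pt "0 0 -0.05 0 0 0" --pt "0 0 -0.05 0 0 0" --pt "0 0 -0.03 0 0 0" --pt "0 0 0 0 0 0"

```text
t: 8.65
tool_pos: [0.5688, 0.1766, 0.1502]
tcp_rot: [0.0, 1.0, -0.0, -0.0]
wrist_force: [-0.0, -0.6, -1.5]
opening: 0.0154
grasp_force: 70.7
```

Emit:
jog_arm --pt "0 0 -0.02 0 0 0" --pt "0 0 -0.02 0 0 0" --pt "0 0 -0.02 0 0 0" --pt "0 0 -0.02 0 0 0" --pt "0 0 -0.02 0 0 0" --pt "0 0 0 0 0 0"

```text
t: 9.25
tool_pos: [0.5688, 0.1767, 0.1462]
tcp_rot: [-0.0, 1.0, 0.0, -0.0]
wrist_force: [-0.3, 0.5, -0.1]
opening: 0.0155
grasp_force: 70.7
```

Emit:
jog_arm --pt "0 0 -0.02 0 0 0" --pt "0 0 -0.02 0 0 0" --pt "0 0 0 0 0 0"

```text
t: 9.55
tool_pos: [0.5688, 0.1766, 0.1446]
tcp_rot: [0.0, 1.0, 0.0, -0.0]
wrist_force: [0.3, -0.3, 0.1]
opening: 0.0153
grasp_force: 70.7
```

Emit:
jog_arm --pt "0 0 -0.02 0 0 0" --pt "0 0 -0.02 0 0 0" --pt "0 0 0 0 0 0"

```text
t: 9.85
tool_pos: [0.5688, 0.1766, 0.143]
tcp_rot: [0.0, 1.0, 0.0, -0.0]
wrist_force: [-0.7, 0.5, 0.1]
opening: 0.0156
grasp_force: 70.7
```

Emit:
jog_arm --pt "0 0 -0.02 0 0 0" --pt "0 0 -0.02 0 0 0" --pt "0 0 0 0 0 0"

```text
t: 10.15
tool_pos: [0.5689, 0.1767, 0.1416]
tcp_rot: [0.0, 1.0, 0.0, 0.0]
wrist_force: [-0.2, -0.2, 1.7]
opening: 0.0158
grasp_force: 70.9
```

Emit:
jog_arm --pt "0 0 -0.02 0 0 0" --pt "0 0 -0.02 0 0 0" --pt "0 0 0 0 0 0"

```text
t: 10.45
tool_pos: [0.5689, 0.1767, 0.1403]
tcp_rot: [0.0, 1.0, 0.0, 0.0]
wrist_force: [-1.1, 0.2, 4.5]
opening: 0.0156
grasp_force: 71.2
```

Emit:
jog_arm --pt "0 0 -0.02 0 0 0" --pt "0 0 -0.02 0 0 0" --pt "0 0 0 0 0 0"

```text
t: 10.75
tool_pos: [0.569, 0.1767, 0.139]
tcp_rot: [0.0, 1.0, 0.0, 0.0]
wrist_force: [-1.5, 0.2, 6.6]
opening: 0.0155
grasp_force: 71.5
```

Emit:
jog_arm --pt "0 0 -0.02 0 0 0" --pt "0 0 0 0 0 0"

```text
t: 10.95
tool_pos: [0.569, 0.1767, 0.1384]
tcp_rot: [0.0, 1.0, -0.0, 0.0]
wrist_force: [-1.3, -0.3, 9.0]
opening: 0.0154
grasp_force: 72.0
```

Emit:
jog_arm --pt "0 0 -0.02 0 0 0" --pt "0 0 0 0 0 0"

```text
t: 11.15
tool_pos: [0.569, 0.1768, 0.1383]
tcp_rot: [0.0, 1.0, -0.0, 0.001]
wrist_force: [-3.4, -1.3, 12.8]
opening: 0.0157
grasp_force: 72.8
```

Emit:
jog_arm --pt "0 0 -0.01 0 0 0" --pt "0 0 0 0 0 0" --pt "0 0 0 0 0 0"

```text
t: 11.45
tool_pos: [0.569, 0.1768, 0.1382]
tcp_rot: [0.0, 1.0, -0.0, 0.001]
wrist_force: [-2.6, -0.9, 16.2]
opening: 0.0156
grasp_force: 72.9
```

```bash
python3 - <<'E'
from h import *
b=snap('side','s3');c=snap('scene','c3')
x=cv2.resize(b['color'][195:295,150:265],(460,400),interpolation=cv2.INTER_CUBIC)
y=cv2.resize(c['color'][165:265,310:395],(340,400),interpolation=cv2.INTER_CUBIC)
cv2.imwrite('pics/s3b.png',np.hstack([x,y])[:,:,::-1])
s=bot.get_state();print(s['tool_pos'],s['wrist_force'],s['tcp_rot'])
E
```

```text
[0.56903437 0.17676414 0.13820217] [-4.04772003 -1.28339041 15.40322122] [ 3.62748942e-05  9.99999788e-01 -1.15113475e-04  6.39389934e-04]
```

View pics/s3b.png

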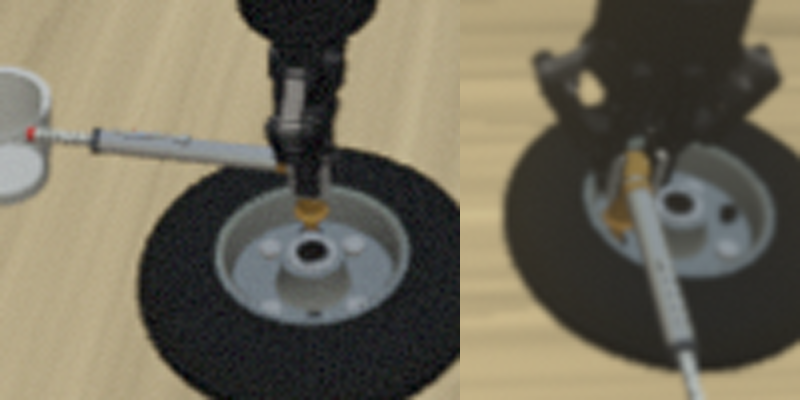

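The rod is out (red end at (32,133) in the side crop) and passes above and beside the votive. The net press is about 17 N, so I'll ease it slightly and hold.

Emit:
jog_arm --pt "0 0 0.005 0 0 0" --pt "0 0 0 0 0 0" --pt "0 0 0 0 0 0" --pt "0 0 0 0 0 0" --pt "0 0 0 0 0 0" --pt "0 0 0 0 0 0" --pt "0 0 0 0 0 0" --pt "0 0 0 0 0 0" --pt "0 0 0 0 0 0" --pt "0 0 0 0 0 0" --pt "0 0 0 0 0 0" --pt "0 0 0 0 0 0" --pt "0 0 0 0 0 0" --pt "0 0 0 0 0 0" --pt "0 0 0 0 0 0"

```text
t: 13.05
tool_pos: [0.569, 0.1768, 0.1382]
tcp_rot: [0.0, 1.0, -0.0, 0.001]
wrist_force: [-3.2, -0.9, 15.2]
opening: 0.0156
grasp_force: 72.8
```

Emit:
jog_arm --pt "0 0 0.03 0 0 0" --pt "0 0 0.05 0 0 0" --pt "0 0 0.05 0 0 0" --pt "0 0 0.08 0 0 0" --pt "0 0 0.1 0 0 0" --pt "0 0 0.15 0 0 0" --pt "0 0 0.2 0 0 0" --pt "0 0 0.3 0 0 0" --pt "0 0 0.4 0 0 0" --pt "0 0 0.5 0 0 0" --pt "0 0 0.4 0 0 0" --pt "0 0 0.2 0 0 0" --pt "0 0 0.1 0 0 0" --pt "0 0 0 0 0 0" --pt "0 0 0 0 0 0"

```text
t: 14.55
tool_pos: [0.5684, 0.1764, 0.2383]
tcp_rot: [0.0, 1.0, -0.0, -0.001]
wrist_force: [-0.6, 0.1, -1.2]
opening: 0.0155
grasp_force: 70.5
```

```bash
python3 - <<'E'
from h import *
a=snap('wrist','w4');b=snap('side','s4')
P=cloud(b);s=bot.get_state();p=s['tool_pos'];print(p,s['tcp_rot'],s['wrist_force'])
# tube pitch: side camera points near y=.177, z near tool
m=(abs(P[...,1]-p[1])<.02)&(P[...,0]>p[0]+.03)&(P[...,0]<p[0]+.18)&(abs(P[...,2]-(p[2]-.057))<.025)
Q=P[m];print(len(Q))
for lo in np.arange(.03,.18,.015):
    q=Q[(Q[:,0]>p[0]+lo)&(Q[:,0]<p[0]+lo+.015)]
    if len(q):print(lo.round(3),len(q),q.mean(0).round(4),(q[:,2].mean()-p[2]).round(4))
f=lambda u,v:((u+.5)*.64-.5,(v+.5)*.64-.5)
o=load('w3')
for v in (348,352,356,365,375,385,400,420,450):print(v,(dep(a,f(400,v))-p).round(4),(dep(o,f(400,v))-[.5447,.1771,.2399]).round(4))
hsv=cv2.cvtColor(b['color'],cv2.COLOR_RGB2HSV)
r=((hsv[...,0]<8)|(hsv[...,0]>172))&(hsv[...,1]>130)&(P[...,2]>.13)&(P[...,2]<.25)&(P[...,0]<.8);print('red',r.sum(),P[r].mean(0))
E
```

```text
[0.568393   0.17644448 0.23807859] [-2.59448775e-05  9.99999649e-01 -2.52235223e-04 -7.98926696e-04] [ 0.08345688 -0.43978478 -0.76041362]
361
0.03 47 [0.6054 0.1814 0.1836] -0.0545
0.045 45 [0.6212 0.1825 0.1842] -0.0538
0.06 46 [0.636  0.1817 0.1845] -0.0536
0.075 51 [0.6511 0.182  0.1842] -0.0538
0.09 46 [0.6658 0.1819 0.185 ] -0.0531
0.105 46 [0.6802 0.1822 0.1849] -0.0532
0.12 34 [0.6941 0.1818 0.1838] -0.0542
0.135 24 [0.7114 0.1794 0.1814] -0.0567
0.15 22 [0.7254 0.1799 0.1822] -0.0559
348 [-0.0091 -0.0004 -0.0957] [-0.0098 -0.0001 -0.0952]
352 [-0.0083 -0.0004 -0.0941] [-0.0087 -0.0001 -0.0944]
356 [-0.0078 -0.0004 -0.0919] [-0.008  -0.0001 -0.0927]
365 [-0.0072 -0.0004 -0.0861] [-0.0075 -0.0001 -0.0865]
375 [-0.0075 -0.0004 -0.078 ] [-0.0076 -0.0001 -0.0791]
385 [-0.0084 -0.0004 -0.0696] [-0.0086 -0.0001 -0.0703]
400 [-0.0083 -0.0004 -0.0606] [-0.0085 -0.0001 -0.0613]
420 [-0.0079 -0.0004 -0.0506] [-0.008  -0.     -0.0515]
450 [ 0.0001 -0.0004 -0.0492] [-0.0004 -0.     -0.0494]
red 2 [0.73117393 0.18155607 0.18396285]
```

Emit:
jog_arm --pt "-0.1 -0.3 0 0 0 0" --pt "-0.2 -0.6 0 0 0 0" --pt "-0.32 -0.83 0 0 0 0" --pt "-0.32 -0.83 0 0 0 0" --pt "-0.32 -0.83 0 0 0 0" --pt "-0.32 -0.83 0 0 0 0" --pt "-0.32 -0.83 0 0 0 0" --pt "-0.32 -0.83 0 0 0 0" --pt "-0.32 -0.83 0 0 0 0" --pt "-0.32 -0.83 0 0 0 0" --pt "-0.25 -0.65 0 0 0 0" --pt "-0.17 -0.4 0 0 0 0" --pt "-0.1 -0.3 0 0 0 0" --pt "0 0 0 0 0 0" --pt "0 0 0 0 0 0" --pt "0 0 0 0 0 0" --pt "0 0 0 0 0 0"

```text
t: 16.35
tool_pos: [0.4341, -0.1779, 0.239]
tcp_rot: [-0.001, 1.0, 0.0, 0.0]
wrist_force: [0.2, -0.3, -0.4]
opening: 0.0153
grasp_force: 70.5
```

Emit:
jog_arm --pt "-0.02 -0.035 -0.3 0 0 0" --pt "0 0 -0.5 0 0 0" --pt "0 0 -0.5 0 0 0" --pt "0 0 -0.5 0 0 0" --pt "0 0 -0.4 0 0 0" --pt "0 0 -0.3 0 0 0" --pt "0 0 -0.2 0 0 0" --pt "0 0 -0.15 0 0 0" --pt "0 0 0 0 0 0" --pt "0 0 0 0 0 0"

```text
t: 17.35
tool_pos: [0.4331, -0.1803, 0.1252]
tcp_rot: [-0.0, 1.0, -0.0, 0.0]
wrist_force: [-0.5, 0.8, -0.4]
opening: 0.0157
grasp_force: 70.5
```

Emit:
jog_arm --pt "0 0.02 -0.05 0 0 0" --pt "0 0 -0.05 0 0 0" --pt "0 0 -0.04 0 0 0" --pt "0 0 -0.03 0 0 0" --pt "0 0 0 0 0 0" --pt "0 0 0 0 0 0"

```text
t: 17.95
tool_pos: [0.4328, -0.1796, 0.1181]
tcp_rot: [0.0, 1.0, 0.0, -0.0]
wrist_force: [0.6, -0.2, -1.4]
opening: 0.0154
grasp_force: 70.6
```

Emit:
jog_arm --pt "0 0 -0.02 0 0 0" --pt "0 0 0 0 0 0"

```text
t: 18.15
tool_pos: [0.4329, -0.1795, 0.1174]
tcp_rot: [-0.0, 1.0, -0.0, 0.0]
wrist_force: [0.0, 1.7, 0.2]
opening: 0.0157
grasp_force: 70.8
```

Emit:
jog_arm --pt "0 0 0 0 0 0" --pt "0 0 0 0 0 0" --pt "0 0 0 0 0 0" --pt "0 0 0 0 0 0" --pt "0 0 0 0 0 0" --pt "0 0 0 0 0 0" --grip 50

```text
t: 18.75
tool_pos: [0.4328, -0.1796, 0.1173]
tcp_rot: [0.0, 1.0, 0.0, -0.0]
wrist_force: [-0.4, -0.3, -0.3]
opening: 0.0502
grasp_force: 0.0
```

Emit:
jog_arm --pt "0 0 0.2 0 0 0" --pt "0 0 0.4 0 0 0" --pt "0 0 0.6 0 0 0" --pt "0 0 0.8 0 0 0" --pt "0 0 0.8 0 0 0" --pt "0 0 0.5 0 0 0" --pt "0 0 0 0 0 0" --pt "0 0 0 0 0 0"

```text
t: 19.55
tool_pos: [0.4326, -0.1798, 0.2497]
tcp_rot: [0.0, 1.0, -0.0, 0.0]
wrist_force: [-0.4, -1.3, -0.1]
opening: 0.0501
grasp_force: 0.0
```

```bash
python3 - <<'E'
from h import *
a=snap('wrist','w5');b=snap('side','s5')
x=cv2.resize(a['color'],(512,384));y=cv2.resize(b['color'][140:240,220:292],(276,384),interpolation=cv2.INTER_CUBIC)
cv2.imwrite('pics/w5b.png',np.hstack([x,y])[:,:,::-1])
P=cloud(a)
Q=P[(P[...,2]>.062)&(P[...,2]<.08)&(abs(P[...,1]+.179)<.009)&(P[...,0]>.4)&(P[...,0]<.62)]
for lo in np.arange(.42,.6,.02):
    q=Q[(Q[:,0]>lo)&(Q[:,0]<lo+.02)]
    if len(q):print(lo.round(2),len(q),q.mean(0).round(4))
P=cloud(b);m=(P[...,2]>.056)&(P[...,2]<.08)&(abs(P[...,1]+.179)<.03)&(P[...,0]>.4)&(P[...,0]<.65)
print(np.percentile(P[m],[0,1,50,99,100],axis=0).round(4).tolist())
P=cloud(load('sd'));m=(P[...,2]>.056)&(P[...,2]<.08)&(abs(P[...,1]+.179)<.03)&(P[...,0]>.4)&(P[...,0]<.65)
print(np.percentile(P[m],[0,1,50,99,100],axis=0).round(4).tolist())
E
```

```text
0.42 435 [ 0.4315 -0.1801  0.0677]
0.44 366 [ 0.45   -0.1805  0.0656]
0.46 334 [ 0.4698 -0.1802  0.0651]
0.48 292 [ 0.4899 -0.1798  0.0652]
0.5 284 [ 0.5095 -0.1796  0.0662]
0.52 254 [ 0.53   -0.1793  0.0659]
0.54 228 [ 0.5495 -0.1792  0.0654]
0.56 39 [ 0.5718 -0.1788  0.0625]
0.58 46 [ 0.5904 -0.1787  0.0627]
[[0.4246, -0.196, 0.0563], [0.4253, -0.1932, 0.0567], [0.4994, -0.1732, 0.0639], [0.5936, -0.158, 0.071], [0.5971, -0.157, 0.0724]]
[[0.4248, -0.1973, 0.0561], [0.4255, -0.1926, 0.0565], [0.4922, -0.1729, 0.0643], [0.5597, -0.1575, 0.071], [0.5627, -0.1552, 0.0718]]
```

View pics/w5b.png

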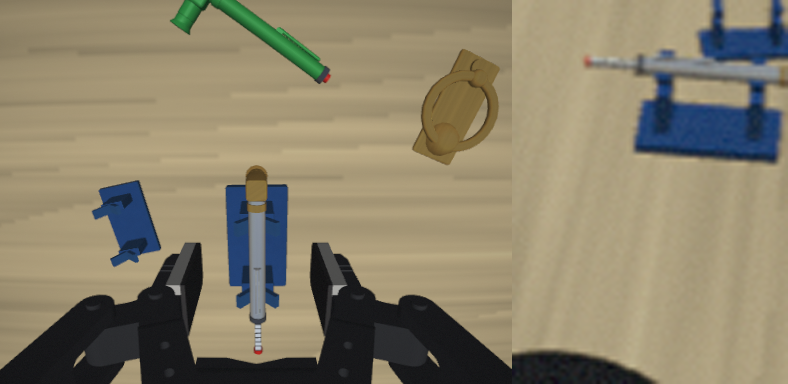

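The gauge is seated in both V's as it was before, with its rod about 34 mm out (tip at (258,351)). I'm handing the job in.

```bash
python3 -c "
from h import *
a=load('sd');b=load('s5')
d=cv2.absdiff(a['color'],b['color'])[225:300,130:280].max(-1);print('wheel diff px',(d>50).sum())
print(order.finish_job())"
```

```text
wheel diff px 0
the job is handed in; nothing more can be done
None
```

The chuck was pressed fully home on the valve stem and held for about 2 s at roughly 16–17 N (about 1.7 kg); the gauge is back in its blue rest with the rod about 34 mm out, the wheel had not moved, and the job is handed in (no verdict returned).

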